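# Find the loose clamp bolt and hold its cap open

### The job

Slide the amber spatter screen straight up out of its slotted posts, keeping it upright, and stand it in the green parking rack's slot. Then tap the ends of the three clamp bolts from above until you find the loose one, which drops and stays down, and lift that bolt's cap by its orange fin well past halfway to upright so that a fitter can reach the nut. Leave the other caps shut and the rest of the bench alone, and finish while still holding the cap open with the gripper: it springs shut if let go.

Things in the scene. Friction and masses are not known exactly. Their poses are not given: they have to be found in the camera images.
- block: fixed grey clamp block 140 (x) x 264 (y) x 40 mm high. Origin: centre of underside; z up, x away from the robot at yaw 0. In its frame bolts 1, 2, 3 stand at x 0, y +58, 0, -58 mm; two yellow posts (27 x 24 mm, tops 105 mm high) at x +18, y +-112 mm have upright 9 mm grooves for the screen's ends, floor 64 mm high, open at the top only and towards each other
- screen: loose upright amber spatter screen 224 mm long (its y) x 5 thick (x) x 114 high (z), 0.2-0.35 kg; its upper 18 mm is a steel edge strip 10 mm thick. Origin: middle of its lower edge. Starts in the posts' grooves at the block's x = +18 mm, axes as the block, lower edge 64 mm above the table, top 178; it must rise 41 mm to clear the posts
- screen_edge (a point): middle of the screen's steel edge strip (9 mm below its top, 105 mm above its lower edge): pinch here, across the 10 mm thickness (screen's x), along the screen's y it is 224 mm long; axes as the screen
- rack: the fixed green parking rack, 90 (x) x 274 (y) x 58 mm high; origin: centre of its underside, on the table. One slot along its y, 20 mm wide in x, 254 mm long, open at the top (58 mm high), floor 10 mm above the table
- rack_slot (a point): centre of the rack slot's floor, 10 mm above the table; axes as the rack. A parked screen has its lower edge here, and may lean up to 16 degrees
- bolt_1_top (a point): centre of the top face of bolt 1's end (at the +y end of the block), a steel rod 16 mm in diameter with a red dot, 70 mm above the table at the start (12 mm above its cap); the rod comes up through a 22 x 22 mm window in its cap
- bolt_1 (a joint): how far bolt 1 has sunk, m; 0 at the start. Pressed down with 3 N or more a loose bolt slides down 7 mm, then stops hard and stays down; a tight one hardly moves (under 2 mm) at 20 N. Exactly one of the three is loose, and which cannot be seen
- cap_1 (a joint): opening of bolt 1's cap, rad: 0 shut (level), grows as the robot-side end is lifted, stop at 1.6. Spring and gravity shut it when let go (about 1 to 2 N at the fin). A blue plate frame 4 mm thick, 44 mm wide, top 58 mm above the table; its hinge axis runs along the block's y, at the block's x = +30 mm (beyond the bolt), 56 mm above the table
- cap_1_fin (a point): grip point on cap 1's orange lifting fin: 10 mm thick (block's y), 20 mm long (x), top 88 mm above the table when shut, on a 12 mm wide tongue at the cap's robot-side end, free on both sides (next fin 58 mm away). Shut, the point is on the fin's middle, 10 mm below its top, 64 mm from the hinge axis (block's -x) and 22 mm above it; turns with the cap
- bolt_2_top (a point): centre of the top face of bolt 2's end (the middle one of the block), a steel rod 16 mm in diameter with a red dot, 70 mm above the table at the start (12 mm above its cap); the rod comes up through a 22 x 22 mm window in its cap
- bolt_2 (a joint): how far bolt 2 has sunk, m; 0 at the start. Pressed down with 3 N or more a loose bolt slides down 7 mm, then stops hard and stays down; a tight one hardly moves (under 2 mm) at 20 N. Exactly one of the three is loose, and which cannot be seen
- cap_2 (a joint): opening of bolt 2's cap, rad: 0 shut (level), grows as the robot-side end is lifted, stop at 1.6. Spring and gravity shut it when let go (about 1 to 2 N at the fin). A blue plate frame 4 mm thick, 44 mm wide, top 58 mm above the table; its hinge axis runs along the block's y, at the block's x = +30 mm (beyond the bolt), 56 mm above the table
- cap_2_fin (a point): grip point on cap 2's orange lifting fin: 10 mm thick (block's y), 20 mm long (x), top 88 mm above the table when shut, on a 12 mm wide tongue at the cap's robot-side end, free on both sides (next fin 58 mm away). Shut, the point is on the fin's middle, 10 mm below its top, 64 mm from the hinge axis (block's -x) and 22 mm above it; turns with the cap
- bolt_3_top (a point): centre of the top face of bolt 3's end (at the -y end of the block), a steel rod 16 mm in diameter with a red dot, 70 mm above the table at the start (12 mm above its cap); the rod comes up through a 22 x 22 mm window in its cap
- bolt_3 (a joint): how far bolt 3 has sunk, m; 0 at the start. Pressed down with 3 N or more a loose bolt slides down 7 mm, then stops hard and stays down; a tight one hardly moves (under 2 mm) at 20 N. Exactly one of the three is loose, and which cannot be seen
- cap_3 (a joint): opening of bolt 3's cap, rad: 0 shut (level), grows as the robot-side end is lifted, stop at 1.6. Spring and gravity shut it when let go (about 1 to 2 N at the fin). A blue plate frame 4 mm thick, 44 mm wide, top 58 mm above the table; its hinge axis runs along the block's y, at the block's x = +30 mm (beyond the bolt), 56 mm above the table
- cap_3_fin (a point): grip point on cap 3's orange lifting fin: 10 mm thick (block's y), 20 mm long (x), top 88 mm above the table when shut, on a 12 mm wide tongue at the cap's robot-side end, free on both sides (next fin 58 mm away). Shut, the point is on the fin's middle, 10 mm below its top, 64 mm from the hinge axis (block's -x) and 22 mm above it; turns with the cap
- wrench: bystander, leave alone: steel wrench lying near the robot
- hammer: bystander, leave alone: hammer lying beyond the block and rack
- spray_can: bystander, leave alone: can with red label, 56 mm across, 150 mm high
- shaft_stub: bystander, leave alone: dark steel shaft stub with red end, 48 mm across, 110 mm high
- mug: bystander, leave alone: blue mug 85 mm high
- collar: bystander, leave alone: brass collar 64 mm across, 22 mm high
- rod_box: bystander, leave alone: cardboard box 70 x 220 x 45 mm
Mind the look-alikes: they are no part of the job. Of the things that look like the screen, the largest one is meant.

How it is judged:
On the way, in this order (a step that is already met when the one before it is completed fails the run):
1. the screen is drawn up clear of the slotted posts (z of screen in the frame of block above 0.105 m and angle between screen's own z axis and vertical below 0.45 rad), for 0.1 s.
2. the screen stands in the rack's slot, let go (x of screen in the frame of rack between -0.013 and 0.013 m and y of screen in the frame of rack between -0.03 and 0.03 m and z of screen in the frame of rack below 0.018 m and angle between screen's own z axis and vertical below 0.45 rad and contact force between the fingers and screen below 0.1 N and linear speed of screen below 0.03 m/s), for 0.2 s.
3. the loose bolt has been tapped and has dropped (value of joint any of bolt_1, bolt_2, bolt_3 above 0.0045 m), for 0.2 s.
At the end, for the whole second after the job is handed in: The dropped bolt's cap is open over 0.8 rad (46 deg), fingers bearing on it over 0.4 N; other caps under 0.15 rad; screen let go and at rest in the rack slot: lower edge under 18 mm above the rack's underside, within 13 mm across and 30 mm along of slot centre, leaning under 0.45 rad (all of step 2 and ((value of joint bolt_1 above 0.0045 m and value of joint cap_1 above 0.8 rad and contact force between the fingers and cap_1 above 0.4 N and value of joint each of cap_2, cap_3 below 0.15 rad) or (value of joint bolt_2 above 0.0045 m and value of joint cap_2 above 0.8 rad and contact force between the fingers and cap_2 above 0.4 N and value of joint each of cap_1, cap_3 below 0.15 rad) or (value of joint bolt_3 above 0.0045 m and value of joint cap_3 above 0.8 rad and contact force between the fingers and cap_3 above 0.4 N and value of joint each of cap_1, cap_2 below 0.15 rad))); the arm keeps its last pose, push and grip.
It fails at once if the cap of a bolt that has not dropped is lifted (over 0.4 rad) ((value of joint bolt_1 below 0.004 m and value of joint cap_1 above 0.4 rad) or (value of joint bolt_2 below 0.004 m and value of joint cap_2 above 0.4 rad) or (value of joint bolt_3 below 0.004 m and value of joint cap_3 above 0.4 rad)).
It fails at once if the screen is tipped over (more than 0.8 rad) (angle between screen's own z axis and vertical above 0.8 rad).
It fails at once if a bystander is moved more than 30 mm (distance of any of wrench, hammer, spray_can, shaft_stub, mug, collar, rod_box from where it was at the start of the episode above 0.03 m).
It also fails if it takes over 64 s, if anything falls off the work surface, if the arm or the gripper's body presses on something with over 40 N, if the wrist force passes 120 N, or if a joint passes its speed limit or range.

### The arm

A 7-joint arm with a two-finger parallel gripper is mounted at the origin on the work surface. World frame = base frame: x ahead of the robot, y to its left, z up, the work surface at z = 0. Lengths are in m, angles in rad, forces in N, time in s.
With the tool pointing down it reaches from about 0.425 to 0.925 m from the base axis. Payload 6.8 kg.
Tool frame: the origin (TCP) lies on the centre line of the jaws, within the pads' length; the fingertips stand 17 mm ahead of it and the grasp point (between the pads) lies 2 mm behind it; z points along the fingers, x is the direction in which the jaws open and shut, and the axes are right-handed (so a half turn about z gives the same grasp; the last joint's range is limited). The gripper opens to 85 mm and grips with 20 to 120 N. Pads are 22 mm wide; open, the fingers measure 114 mm over their backs; the gripper's body (76 mm by 85 mm) begins 54 mm behind the grasp point. The pads swing forward as they close: fully open they stand 13 mm farther back than shut.
Start: joints at [1.081, 0.477, 0.022, 1.555, -0.011, 1.109, -0.083], TCP at [0.252, -0.626, 0.248] pointing down, gripper open.
Joint ranges: [-2.96, 2.96], [-0.34, 2.1], [-1.41, 1.46], [0.24, 2.44], [-1.37, 4.51], [0.17, 1.92], [-2.96, 2.96]. Speed limits (rad/s): [2.39, 2.39, 3.14, 3.14, 3.14, 3.14, 3.14].

### API

Orientations are given as a rotation vector (axis times angle).
In Python, from bench import r gives the robot as it stands.
- The arm moves only by the tool arm_command, never from a script. Its argument "increments" is a list of rows, each a list of 3 entries, a list of its own where there are three numbers: the shift along the world's x, y, z in m, then the turn, a rotation vector about the world's x, y, z in rad, then the opening in per cent of the stroke, from 0 (shut) to 100 (fully open). A call has 1 to 10 rows; each row is the pose to reach, as a shift and turn from the pose commanded when the call began; what a row does not reach only later rows make up. A row lasts 1/10 s, in which the tool goes at most 50 mm and 8.59 degrees, less where a joint would pass 70% of its speed; a pose out of reach is approached as far as the arm can. A call with a gripper value outside its range is refused whole. The fingers move at their own pace and stop on an object; "newtons" is the grip in N (left out, the last holds). Time passes only in rows, so rows that repeat a pose let the fingers close. It gives the time, the measured TCP pose, the force and the opening at its end, in the units of the state.
- r.get_obs(): the state, without advancing time (a new reading comes with each control period).
- r.grab_frame(name): name is "scene" or "top"; returns the picture (480x640x3 uint8, blue, green, red); there is no depth.
- r.camera_model(name): a dict with "camera_matrix" (3x3 intrinsics, pixels), "camera_from_world" (4x4, takes a point from world to camera coordinates). Camera axes: x right, y down, z forward; pixel columns grow to the right and rows downward; lengths in m; the calibration is good to about 2 mm. A picture is of the moment at which its call begins. camera_model takes no time and is no camera call.
- r.hand_in(): hands the job in, once; it reports no verdict.
The state is a dict: "clock": time; "joints": joint angles; "qvel": joint speeds; "tau": joint torques, N m; "tcp_pos": TCP position; "orientation": TCP orientation; "contact_force": force on the tool from outside, world axes, zero at the start; "moment": the same for the moment, N m; "grip_width": finger opening in m.
Only numpy, scipy, OpenCV 4.12 (cv2) and the standard library are available. Lean on these libraries where they do the work, as an engineer would, in place of code of your own. Each camera call takes 0.05 s, during which the arm holds its last target. There are 200 camera calls.

## Working session

There is one attempt and no reset: what is moved stays moved. The work goes in short steps, Python scripts to look and compute and a tool call to move; the robot and the scene stay as the last step left them, time stands still between calls to the robot, and variables do not carry over. Pictures are saved under pics/ and viewed, about 8 in all and at most 12, crops included, and the job is handed in when it is done.

Besides the shell and the picture viewer there is one more tool, called after "Request:" as name(argument=value, ...) on one line, values as JSON. arm_command: Moves the arm, as the interface text tells. Its arguments: {"type":"object","properties":{"increments":{"type":"array","items":{"type":"array"}},"newtons":{"type":"number"}},"required":["increments"]}

```bash
mkdir -p pics; ls
python3 - <<'E'
from bench import r
import cv2
for n in("scene","top"):
    f=r.grab_frame(n); cv2.imwrite(f"pics/{n}0.png",f)
    m=r.camera_model(n); print(n,m)
print(r.get_obs())
E
```

```text
pics
scene {'camera_matrix': array([[434.42613337,   0.        , 325.1665141 ],
       [  0.        , 434.42613337, 237.70269525],
       [  0.        ,   0.        ,   1.        ]]), 'camera_from_world': array([[-0.73563868,  0.67727787,  0.01142015,  0.35156382],
       [ 0.53587934,  0.59220287, -0.60177163, -0.17530786],
       [-0.41432965, -0.43656667, -0.79858656,  1.42892507],
       [ 0.        ,  0.        ,  0.        ,  1.        ]])}
top {'camera_matrix': array([[500.97661251,   0.        , 308.56370789],
       [  0.        , 500.97661251, 238.07099684],
       [  0.        ,   0.        ,   1.        ]]), 'camera_from_world': array([[ 0.01168285, -0.99990412,  0.00743421,  0.00829384],
       [-0.9913443 , -0.01255448, -0.13068615,  0.48656519],
       [ 0.13076696, -0.00584307, -0.99139592,  1.20908291],
       [ 0.        ,  0.        ,  0.        ,  1.        ]])}
{'clock': 0.1, 'joints': array([ 1.08090908,  0.47776407,  0.02235092,  1.55631977, -0.01149961,
        1.10928926, -0.08309618]), 'qvel': array([-8.68086331e-04, -1.40592319e-04,  6.58199111e-04, -2.81536202e-03,
       -4.94896352e-05, -5.74054500e-04, -6.76492368e-05]), 'tau': array([ 4.39913711e-03, -5.97761893e+01,  1.61424547e+00, -2.81954563e+01,
        1.29027411e-02,  5.02833733e-03,  3.52323866e-05]), 'tcp_pos': array([ 0.25129751, -0.62595151,  0.24740566]), 'orientation': array([-2.60191328e+00,  1.75911970e+00,  2.25335704e-03]), 'contact_force': array([ 0.66643036, -0.91075807,  0.25890082]), 'moment': array([-0.01465857, -0.02596965, -0.02890547]), 'grip_width': 0.08522381596182621}
```

View pics/scene0.png

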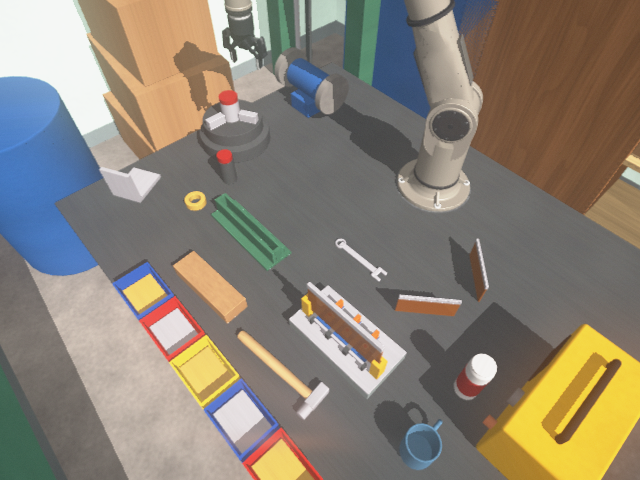

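View pics/top0.png

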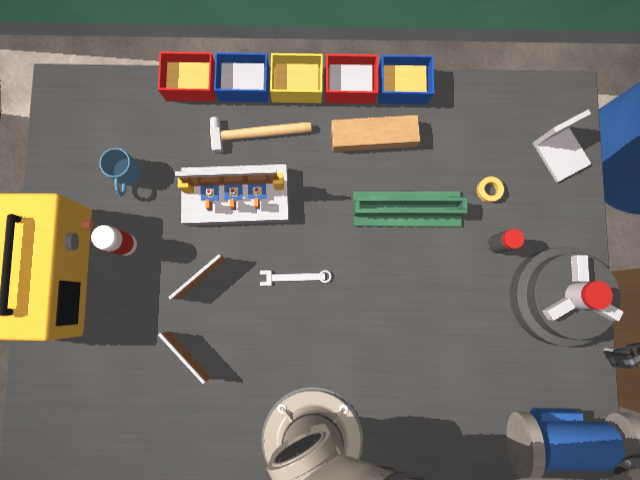

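The amber screens are at top-view pixels (230,178) in the posts, (195,277) loose and (185,357) loose. The one at (230,178) is the longest and sits in the yellow posts, so it is the one meant. I'll confirm that in a crop while measuring.

```bash
cat > h.py <<'E'
import numpy as np, cv2
from bench import r
def ray(n,uv,z):
    m=r.camera_model(n);K=m["camera_matrix"];T=m["camera_from_world"];R=T[:3,:3];c=-R.T@T[:3,3]
    d=R.T@np.linalg.inv(K)@np.array([uv[0],uv[1],1.]);return c+d*(z-c[2])/d[2]
def proj(n,p):
    m=r.camera_model(n);q=m["camera_matrix"]@(m["camera_from_world"]@np.append(p,1))[:3];return q[:2]/q[2]
def blobs(f,lo,hi,box,amin=4):
    x0,y0,x1,y1=box;h=cv2.cvtColor(f,cv2.COLOR_BGR2HSV)[y0:y1,x0:x1]
    m=cv2.inRange(h,lo,hi);k,l,s,c=cv2.connectedComponentsWithStats(m)
    return [(c[i]+[x0,y0],s[i]+np.array([x0,y0,0,0,0])) for i in range(1,k) if s[i][4]>=amin],m
E
python3 - <<'E'
from h import *
t=cv2.imread("pics/top0.png");s=cv2.imread("pics/scene0.png")
a=cv2.resize(t[155:230,165:300],None,fx=4,fy=4,interpolation=cv2.INTER_CUBIC)
b=cv2.resize(t[180:235,345:480],None,fx=4,fy=4,interpolation=cv2.INTER_CUBIC)
cv2.imwrite("pics/crop1.png",np.vstack([a,b]))
cv2.imwrite("pics/crop2.png",cv2.resize(s[270:400,280:420],None,fx=4.2,fy=4.2,interpolation=cv2.INTER_CUBIC))
for nm,lo,hi,z in(("orange",(5,170,180),(18,255,255),.085),("yellow",(19,150,120),(33,255,255),.105),("red",(0,150,100),(4,255,255),.07),("white",(0,0,190),(179,40,255),.04)):
    print(nm)
    for c,st in blobs(t,lo,hi,(170,155,300,230))[0]: print(c.round(1),st,ray("top",c,z).round(4))
bl,m=blobs(t,(50,80,40),(90,255,255),(340,180,480,235),20)
for c,st in bl: print("green",c.round(1),st)
ys,xs=np.nonzero(m);print(cv2.minAreaRect(np.c_[xs+340,ys+180].astype(np.float32)))
E
```

```text
orange
[232.4 203.9] [230 200   4   7  10] [0.5595 0.1974 0.085 ]
[256.  205.5] [255 205   3   2   6] [0.5563 0.141  0.085 ]
yellow
[278.8 181.6] [273 173  11  16 124] [0.6104 0.0867 0.105 ]
[184.7 186.5] [178 178  16  15 130] [0.5957 0.3082 0.105 ]
red
[208.2 190.8] [207 190   3   3   6] [0.5939 0.2594 0.07  ]
[232. 190.] [231 189   3   3   5] [0.5968 0.2017 0.07  ]
[256.  189.2] [255 189   3   2   4] [0.5994 0.1435 0.07  ]
white
[232.8 169.7] [175 164 112  17 895] [0.6555 0.2058 0.04  ]
[208.2 191.9] [206 189   6   6  16] [0.5981 0.2651 0.04  ]
[227.1 210.9] [ 181  191  107   32 1668] [0.5507 0.2168 0.04  ]
[243.5 197.5] [243 197   2   2   4] [0.585  0.1771 0.04  ]
[225.  203.2] [221 200   9   6  33] [0.5699 0.2225 0.04  ]
[249.4 202.3] [244 199  10   7  48] [0.5731 0.1623 0.04  ]
green [408.5 208.4] [ 353  192  114   34 3707]
((409.5, 208.5), (33.0, 113.0), 90.0)
```

View pics/crop1.png

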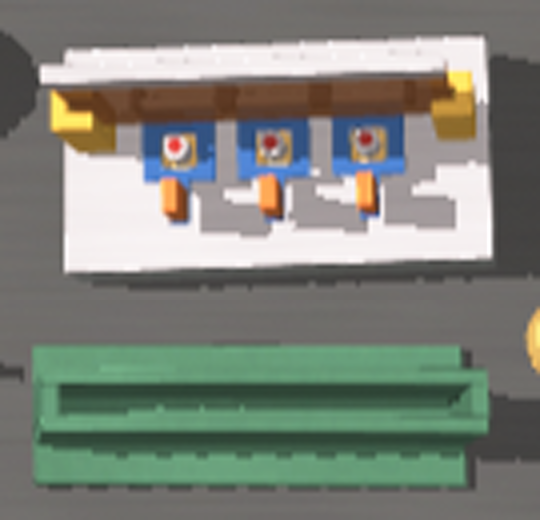

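View pics/crop2.png

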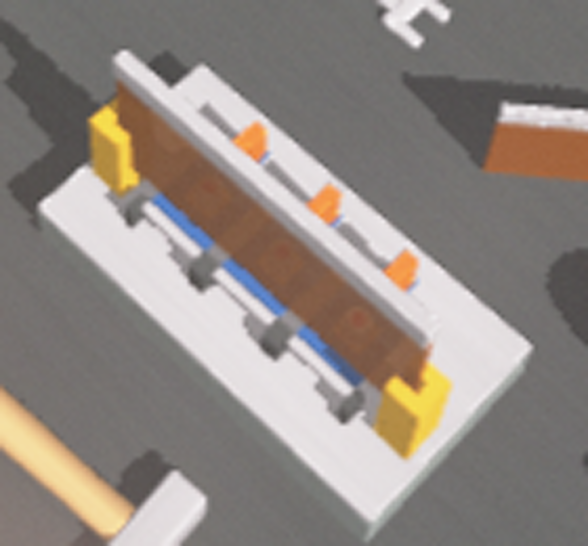

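The crop confirms it: the long amber screen with its steel strip sits in the yellow posts, and its strip ends are near (175,173) and (276,171). The red bolt dots are at (208,191), (232,190) and (256,189), 58 mm apart as stated. Next I'll work out the strip and slot positions.

Run:
```python
from h import *
t=cv2.imread("pics/top0.png")
for uv in((175,173.7),(276.5,171)): print("strip end",ray("top",uv,.178).round(4))
for uv in((66,53),(487,37),(492,258),(66,271)): print("blk corner",ray("top",(165+uv[0]/4-.4,155+uv[1]/4-.4),.04).round(4))
print("rim c",ray("top",(345+263/4-.4,180+101/4-.4),.058).round(4),"base c",ray("top",(345+249/4-.4,180+117/4-.4),.008).round(4))
h=cv2.cvtColor(t,cv2.COLOR_BGR2HSV)[...,1:];g=t[...,1].astype(int)
m=cv2.inRange(cv2.cvtColor(t,cv2.COLOR_BGR2HSV),(50,80,40),(90,255,255))
us=np.arange(358,456)
bot=[np.nonzero(m[:,u][180:240])[0].max()+180 for u in us];topr=[np.nonzero(m[:,u][180:240])[0].min()+180 for u in us]
P=np.array([ray("top",(u,v+.5),0) for u,v in zip(us,bot)]);print("bot yaw",np.polyfit(P[:,1],P[:,0],1))
P=np.array([ray("top",(u,v-.5),.008) for u,v in zip(us,topr)]);print("top yaw",np.polyfit(P[:,1],P[:,0],1))
# slot darkness centroid / sub-pixel edges per column profile
col=g[190:226,365:455].mean(1);print(list(zip(range(190,226),col.astype(int))))
l=g[190:226,365:385].mean(1).astype(int);rr=g[190:226,435:452].mean(1).astype(int);print(l,rr)
# scene view
s=cv2.imread("pics/scene0.png")
cv2.imwrite("pics/rack_s.png",cv2.resize(s[185:275,200:300],None,fx=6,fy=6,interpolation=cv2.INTER_CUBIC))
```

```text
strip end [0.6073 0.3127 0.178 ]
strip end [0.6165 0.088  0.178 ]
blk corner [0.6585 0.3353 0.04  ]
blk corner [0.6725 0.0722 0.04  ]
blk corner [0.532  0.0666 0.04  ]
blk corner [0.5205 0.3291 0.04  ]
rim c [ 0.5682 -0.234   0.058 ] base c [ 0.5679 -0.2355  0.008 ]
bot yaw [-0.01285454  0.52314953]
top yaw [-0.01337603  0.60987183]
[(190, np.int64(106)), (191, np.int64(133)), (192, np.int64(161)), (193, np.int64(158)), (194, np.int64(158)), (195, np.int64(158)), (196, np.int64(157)), (197, np.int64(156)), (198, np.int64(157)), (199, np.int64(159)), (200, np.int64(133)), (201, np.int64(75)), (202, np.int64(70)), (203, np.int64(69)), (204, np.int64(80)), (205, np.int64(94)), (206, np.int64(98)), (207, np.int64(125)), (208, np.int64(150)), (209, np.int64(153)), (210, np.int64(157)), (211, np.int64(158)), (212, np.int64(132)), (213, np.int64(76)), (214, np.int64(70)), (215, np.int64(72)), (216, np.int64(86)), (217, np.int64(98)), (218, np.int64(118)), (219, np.int64(147)), (220, np.int64(159)), (221, np.int64(158)), (222, np.int64(158)), (223, np.int64(159)), (224, np.int64(159)), (225, np.int64(141))]
[108 132 158 159 158 158 164 167 161 166 140  74  70  70  82  96  98 110
 140 161 162 163 135  74  71  73  85 100 125 151 157 157 158 158 158 133] [108 136 162 159 159 159 154 150 156 157 132  79  69  69  79  93  97 127
 149 145 156 157 134  83  69  72  85  96 110 140 156 156 156 157 157 145]
```

View pics/rack_s.png

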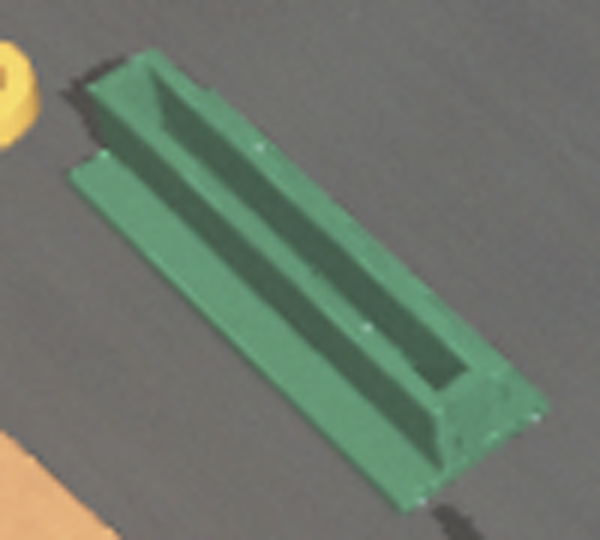

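Rack slot centre is about (0.5685, -0.2345) with yaw 0.013. Screen centre is about (0.614, 0.201) with yaw 0.047. All the sizes agree with the given ones. Moving over the screen now.

Request:
arm_command(increments=[[[0.02,0.046,0],[0,0,0.124],100],[[0.04,0.092,0],[0,0,0.248],100],[[0.06,0.138,0],[0,0,0.372],100],[[0.08,0.184,0],[0,0,0.496],100],[[0.1,0.23,0],[0,0,0.62],100],[[0.12,0.276,0],[0,0,0.744],100],[[0.14,0.322,0],[0,0,0.868],100],[[0.16,0.368,0],[0,0,0.992],100],[[0.18,0.414,0],[0,0,1.116],100],[[0.2,0.46,0],[0,0,1.24],100]], newtons=60)

```text
clock: 1.1
tcp_pos: [0.451, -0.166, 0.2483]
orientation: [3.14, 0.088, -0.0]
contact_force: [1.8, 0.4, 1.1]
grip_width: 0.085
```

Request:
arm_command(increments=[[[0.02,0.046,0],[0,0,0],100],[[0.04,0.092,0],[0,0,0],100],[[0.06,0.138,0],[0,0,0],100],[[0.08,0.184,0],[0,0,0],100],[[0.1,0.23,0],[0,0,0],100],[[0.12,0.276,0],[0,0,0],100],[[0.14,0.322,0],[0,0,0],100],[[0.162,0.367,0],[0,0,0],100],[[0.162,0.367,0],[0,0,0],100]])

```text
clock: 2.0
tcp_pos: [0.6127, 0.2076, 0.2477]
orientation: [-3.135, -0.093, 0.001]
contact_force: [-0.1, 0.5, -0.2]
grip_width: 0.0851
```

Run:
```python
from h import *
from scipy.spatial.transform import Rotation as R
f=r.grab_frame("scene");cv2.imwrite("pics/s1.png",cv2.resize(f[190:420,230:470],None,fx=2.5,fy=2.5))
o=r.get_obs();print(o["clock"],o["tcp_pos"],R.from_rotvec(o["orientation"]).as_matrix().round(3),o["joints"].round(3))
```

```text
2.05 [0.61245178 0.20384676 0.24747876] [[ 0.998  0.057 -0.001]
 [ 0.057 -0.998  0.003]
 [-0.001 -0.003 -1.   ]] [-0.009  0.49  -0.569  1.6    0.281  1.134 -0.588]
```

Request:
arm_command(increments=[[[0.0015,-0.001,-0.025],[0,0,-0.01],100],[[0.0015,-0.001,-0.05],[0,0,-0.01],100],[[0.0015,-0.001,-0.07],[0,0,-0.01],100],[[0.0015,-0.001,-0.081],[0,0,-0.01],100],[[0.0015,-0.001,-0.081],[0,0,-0.01],100],[[0.0015,-0.001,-0.081],[0,0,-0.01],100]])

```text
clock: 2.65
tcp_pos: [0.6147, 0.1977, 0.168]
orientation: [-3.141, -0.063, -0.001]
contact_force: [0.1, 0.5, -0.1]
grip_width: 0.0854
```

Run:
```python
from h import *
f=r.grab_frame("scene");cv2.imwrite("pics/s2.png",cv2.resize(f[190:420,230:470],None,fx=2.5,fy=2.5))
```

```text
(no output)
```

View pics/s2.png

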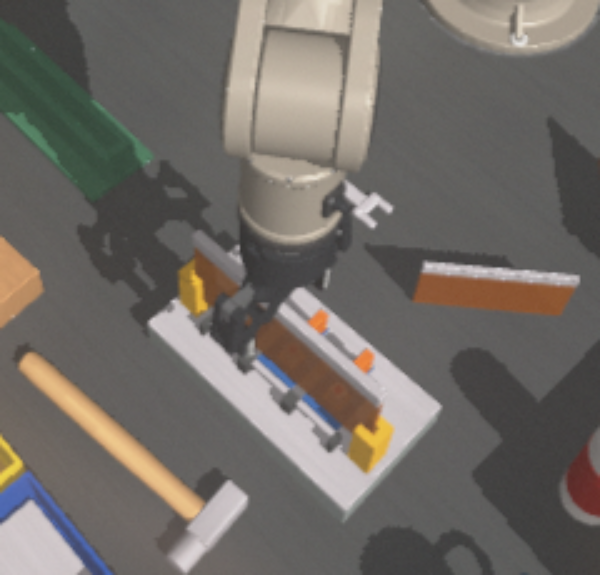

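The jaws straddle the strip near its middle, with the far finger at about (240,330) in the crop. I'll close, then lift straight up.

Request:
arm_command(increments=[[[0,0,0],[0,0,0],0],[[0,0,0],[0,0,0],0],[[0,0,0],[0,0,0],0],[[0,0,0],[0,0,0],0],[[0,0,0],[0,0,0],0],[[0,0,0],[0,0,0],0],[[0,0,0],[0,0,0],0],[[0,0,0],[0,0,0],0]], newtons=80)

```text
clock: 3.5
tcp_pos: [0.6145, 0.1982, 0.1676]
orientation: [-3.141, -0.064, -0.0]
contact_force: [-0.2, 0.1, 2.8]
grip_width: 0.0087
```

Request:
arm_command(increments=[[[0,0,0.005],[0,0,0],0],[[0,0,0.012],[0,0,0],0],[[0,0,0.022],[0,0,0],0],[[0,0,0.034],[0,0,0],0],[[0,0,0.046],[0,0,0],0],[[0,0,0.058],[0,0,0],0],[[0,0,0.075],[0,0,0],0],[[0,0,0.095],[0,0,0],0],[[0,0,0.1],[0,0,0],0],[[0,0,0.1],[0,0,0],0]])

```text
clock: 4.5
tcp_pos: [0.6148, 0.1984, 0.2686]
orientation: [-3.14, -0.064, -0.003]
contact_force: [0.3, -0.5, -2.1]
grip_width: 0.0086
```

Run:
```python
from h import *
f=r.grab_frame("scene");cv2.imwrite("pics/s3.png",cv2.resize(f[150:420,230:470],None,fx=2.2,fy=2.2))
from scipy.spatial.transform import Rotation as R
o=r.get_obs();print(o["clock"],o["tcp_pos"],R.from_rotvec(o["orientation"]).as_matrix().round(3),o["contact_force"],o["grip_width"],o["moment"])
```

```text
4.55 [0.61430943 0.19804691 0.26733776] [[ 0.999  0.041  0.   ]
 [ 0.041 -0.999 -0.   ]
 [ 0.     0.    -1.   ]] [-0.25717322 -0.76158793 -2.92592547] 0.008559661585276879 [-0.03950574  0.04953799  0.03528103]
```

View pics/s3.png

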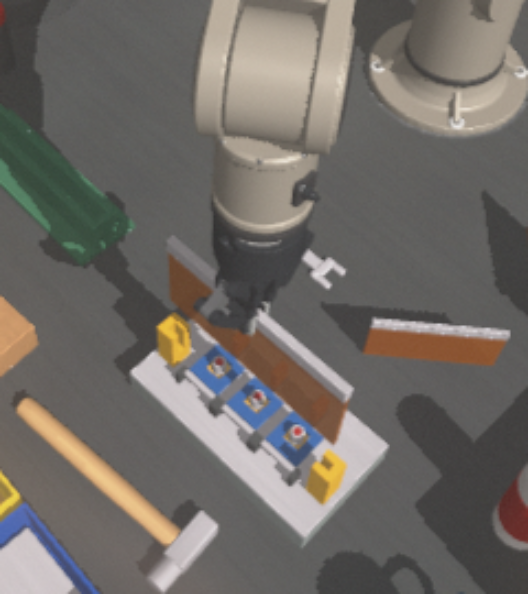

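The screen is up and level, clear of the posts, with strip ends at (170,240) and (350,392) in the crop. I'll work out where along the strip I hold it.

Run:
```python
from h import *
a=ray("scene",(230+168/2.2,150+241/2.2),.278);b=ray("scene",(230+352/2.2,150+391/2.2),.278);print(a,b,(a+b)/2,np.linalg.norm(a-b))
```

```text
[0.62153315 0.09324862 0.278     ] [0.60683509 0.3155435  0.278     ] [0.61418412 0.20439606 0.278     ] 0.22278026758598782
```

Request:
arm_command(increments=[[[-0.001,-0.01,0],[0,0,-0.002],0],[[-0.003,-0.03,0],[0,0,-0.003],0],[[-0.006,-0.06,0],[0,0,-0.005],0],[[-0.01,-0.1,0],[0,0,-0.008],0],[[-0.015,-0.14,0],[0,0,-0.01],0],[[-0.019,-0.18,0],[0,0,-0.013],0],[[-0.023,-0.22,0],[0,0,-0.015],0],[[-0.027,-0.26,0],[0,0,-0.018],0],[[-0.031,-0.3,0],[0,0,-0.021],0],[[-0.036,-0.34,0],[0,0,-0.024],0]])

```text
clock: 5.55
tcp_pos: [0.577, -0.1443, 0.2663]
orientation: [-3.141, -0.025, 0.003]
contact_force: [0.5, -0.8, -1.6]
grip_width: 0.0086
```

Request:
arm_command(increments=[[[-0.004,-0.038,0],[0,0,-0.003],0],[[-0.007,-0.068,0],[0,0,-0.005],0],[[-0.009,-0.088,0],[0,0,-0.006],0],[[-0.01,-0.097,0],[0,0,-0.006],0],[[-0.01,-0.097,0],[0,0,-0.006],0],[[-0.01,-0.097,0],[0,0,-0.006],0],[[-0.01,-0.097,0],[0,0,-0.006],0]])

```text
clock: 6.25
tcp_pos: [0.5687, -0.2369, 0.2673]
orientation: [-3.141, -0.021, -0.0]
contact_force: [0.1, 0.2, -2.0]
grip_width: 0.0084
```

Run:
```python
from h import *
f=r.grab_frame("scene");cv2.imwrite("pics/s4.png",cv2.resize(f[120:320,170:350],None,fx=3,fy=3))
from scipy.spatial.transform import Rotation as R
o=r.get_obs();print(o["clock"],o["tcp_pos"],R.from_rotvec(o["orientation"]).as_matrix().round(3),o["contact_force"],o["grip_width"],o["moment"])
```

```text
6.3 [ 0.56874801 -0.23704895  0.26733997] [[ 1.     0.014  0.   ]
 [ 0.014 -1.     0.001]
 [ 0.    -0.001 -1.   ]] [-0.68549478  0.40937795 -2.34537123] 0.008526114764846498 [-0.00631843 -0.0016493   0.00411517]
```

View pics/s4.png

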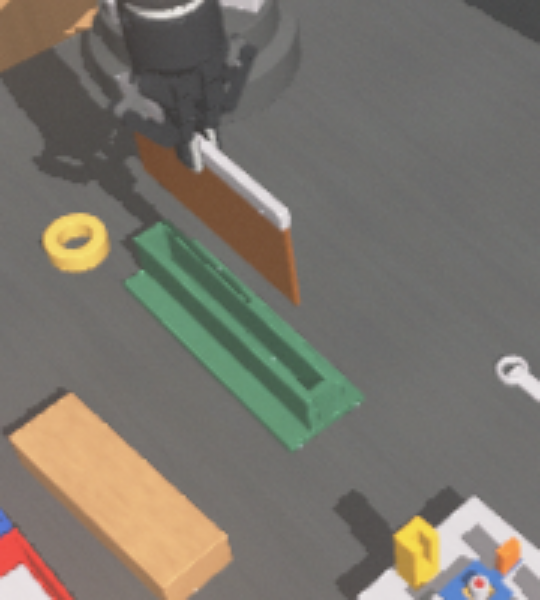

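The screen hangs upright over the slot, so I'm lowering it.

Request:
arm_command(increments=[[[0,-0.002,-0.03],[0,0,0],0],[[0,-0.002,-0.06],[0,0,0],0],[[0,-0.002,-0.085],[0,0,0],0],[[0,-0.002,-0.1],[0,0,0],0],[[0,-0.002,-0.112],[0,0,0],0],[[0,-0.002,-0.124],[0,0,0],0],[[0,-0.002,-0.136],[0,0,0],0],[[0,-0.002,-0.144],[0,0,0],0],[[0,-0.002,-0.149],[0,0,0],0],[[0,-0.002,-0.149],[0,0,0],0]])

```text
clock: 7.3
tcp_pos: [0.5681, -0.2408, 0.1177]
orientation: [-3.141, -0.017, 0.001]
contact_force: [-0.1, 0.4, -2.3]
grip_width: 0.0087
```

Request:
arm_command(increments=[[[0,0,-0.002],[0,0,0],0],[[0,0,-0.004],[0,0,0],0],[[0,0,-0.0045],[0,0,0],0],[[0,0,-0.0045],[0,0,0],0]])

```text
clock: 7.7
tcp_pos: [0.5684, -0.2409, 0.1139]
orientation: [3.141, 0.017, 0.0]
contact_force: [-0.2, 0.3, -1.6]
grip_width: 0.0083
```

Request:
arm_command(increments=[[[0,0,-0.0005],[0,0,0],0],[[0,0,-0.001],[0,0,0],0],[[0,0,-0.001],[0,0,0],0]])

```text
clock: 8.0
tcp_pos: [0.5688, -0.241, 0.1136]
orientation: [3.141, 0.017, 0.001]
contact_force: [-1.9, 1.3, 4.6]
grip_width: 0.0089
```

It has touched the floor. Releasing.

Request:
arm_command(increments=[[[0,0,0],[0,0,0],20],[[0,0,0],[0,0,0],20],[[0,0,0],[0,0,0],40],[[0,0,0],[0,0,0],60],[[0,0,0],[0,0,0],80],[[0,0,0],[0,0,0],100],[[0,0,0],[0,0,0],100],[[0,0,0],[0,0,0],100],[[0,0,0],[0,0,0],100],[[0,0,0],[0,0,0],100]])

```text
clock: 9.0
tcp_pos: [0.5684, -0.2409, 0.1128]
orientation: [-3.142, -0.017, -0.0]
contact_force: [0.0, -0.0, 0.3]
grip_width: 0.0855
```

Run:
```python
from h import *
f=r.grab_frame("scene");cv2.imwrite("pics/s5.png",cv2.resize(f[150:300,190:320],None,fx=4,fy=4))
```

```text
(no output)
```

View pics/s5.png

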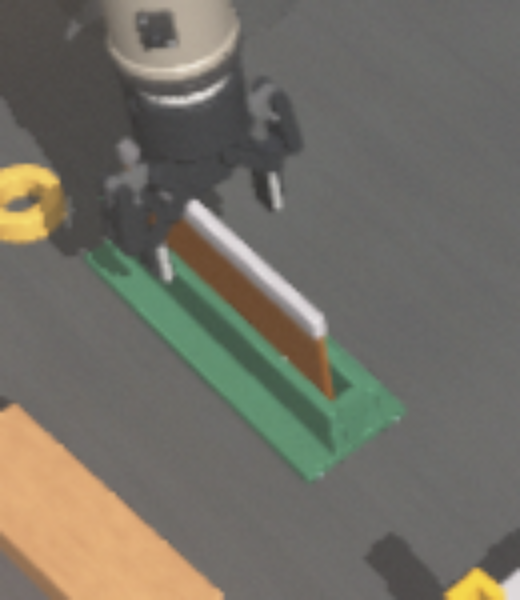

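The screen stands in the slot and the jaws are fully clear of it, with contact force about 0. I'll rise, then move to the bolts while turning the jaws 90° and part-closing.

Request:
arm_command(increments=[[[0,0,0.03],[0,0,0],100],[[0,0,0.075],[0,0,0],100],[[0,0,0.12],[0,0,0],100],[[0,0.03,0.13],[0,0,0],100],[[0.003,0.075,0.13],[0,0,-0.14],100],[[0.006,0.12,0.13],[0,0,-0.28],50],[[0.009,0.165,0.13],[0,0,-0.42],0],[[0.012,0.21,0.13],[0,0,-0.56],0],[[0.015,0.255,0.13],[0,0,-0.7],0],[[0.018,0.3,0.13],[0,0,-0.84],0]])

```text
clock: 10.05
tcp_pos: [0.5862, 0.0609, 0.243]
orientation: [-2.872, 1.274, -0.001]
contact_force: [0.9, -0.4, 0.7]
grip_width: 0.0123
```

Request:
arm_command(increments=[[[0.003,0.045,0],[0,0,-0.14],0],[[0.006,0.09,0],[0,0,-0.28],0],[[0.008,0.12,-0.02],[0,0,-0.42],0],[[0.01,0.142,-0.05],[0,0,-0.56],0],[[0.01,0.142,-0.08],[0,0,-0.7],0],[[0.01,0.142,-0.09],[0,0,-0.7],0],[[0.01,0.142,-0.09],[0,0,-0.7],0]])

```text
clock: 10.75
tcp_pos: [0.5955, 0.2001, 0.1513]
orientation: [2.268, -2.168, -0.001]
contact_force: [-0.2, -0.4, 0.8]
grip_width: -0.0
```

```bash
cat >> h.py <<'E'
from scipy.spatial.transform import Rotation as R
def st():
    o=r.get_obs();M=R.from_rotvec(o["orientation"]).as_matrix()
    print(round(o["clock"],2),"tcp",o["tcp_pos"].round(4),"yaw",np.arctan2(M[1,0],M[0,0]).round(3),"z",M[:,2].round(3),"F",o["contact_force"].round(2),"w",round(o["grip_width"],4))
E
python3 - <<'E'
from h import *
st();f=r.grab_frame("scene");t=r.grab_frame("top")
a=cv2.resize(f[180:400,200:420],(600,600))
cv2.imwrite("pics/s6.png",a);cv2.imwrite("pics/t6.png",t)
E
```

```text
10.75 tcp [0.5955 0.2001 0.1513] yaw -1.526 z [-0.003 -0.002 -1.   ] F [-0.15 -0.41  0.83] w -0.0
```

View pics/s6.png

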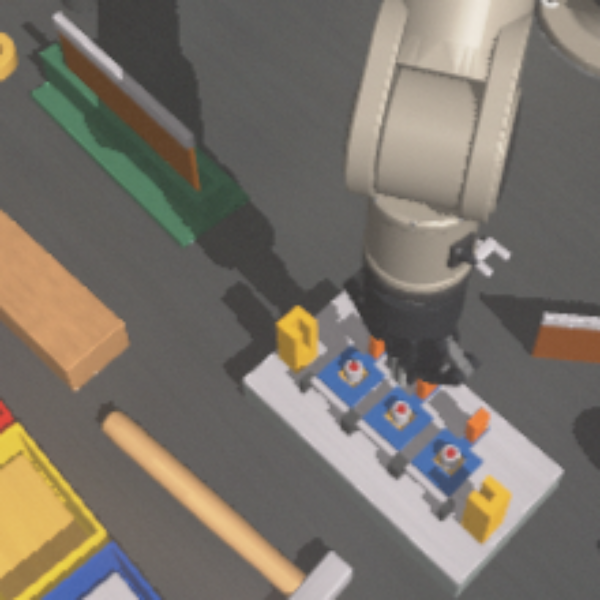

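The screen is parked. All three red dots show here, so I'll measure them a second time from the scene camera, without the screen in the way.

Run:
```python
from h import *
for uv in((353,369),(402,410),(452,455)): print(ray("scene",(200+uv[0]/2.727,180+uv[1]/2.727),.07).round(4))
```

```text
[0.5988 0.1455 0.07  ]
[0.594  0.2034 0.07  ]
[0.5915 0.262  0.07  ]
```

Request:
arm_command(increments=[[[0.0005,0.002,-0.03],[0,0,0],0],[[0.0005,0.002,-0.055],[0,0,0],0],[[0.0005,0.002,-0.06],[0,0,0],0],[[0.0005,0.002,-0.062],[0,0,0],0],[[0.0005,0.002,-0.064],[0,0,0],0],[[0.0005,0.002,-0.066],[0,0,0],0],[[0.0005,0.002,-0.067],[0,0,0],0],[[0.0005,0.002,-0.067],[0,0,0],0]])

```text
clock: 11.65
tcp_pos: [0.5976, 0.2034, 0.0869]
orientation: [-2.266, 2.173, -0.001]
contact_force: [0.2, -0.8, 3.9]
grip_width: -0.0002
```

Request:
arm_command(increments=[[[0,0,-0.001],[0,0,0],0],[[0,0,-0.002],[0,0,0],0],[[0,0,-0.003],[0,0,0],0],[[0,0,-0.003],[0,0,0],0],[[0,0,-0.003],[0,0,0],0]])

```text
clock: 12.15
tcp_pos: [0.5979, 0.2035, 0.0867]
orientation: [-2.266, 2.173, -0.003]
contact_force: [-7.7, -3.6, 25.6]
grip_width: 0.0001
```

Bolt 2 is tight: it held 25 N at z 0.087. Next is bolt 3.

Request:
arm_command(increments=[[[0,0,0.03],[0,0,0],0],[[0.001,-0.02,0.04],[0,0,0],0],[[0.003,-0.058,0.03],[0,0,0],0],[[0.003,-0.058,0.015],[0,0,0],0],[[0.003,-0.058,0.009],[0,0,0],0],[[0.003,-0.058,0.006],[0,0,0],0],[[0.003,-0.058,0.003],[0,0,0],0],[[0.003,-0.058,0.002],[0,0,0],0],[[0.003,-0.058,0.001],[0,0,0],0],[[0.003,-0.058,0.001],[0,0,0],0]])

```text
clock: 13.15
tcp_pos: [0.5998, 0.1467, 0.0867]
orientation: [-2.269, 2.172, -0.0]
contact_force: [-8.2, -2.8, 21.7]
grip_width: 0.0002
```

Bolt 3 is tight as well, at 22 N and z 0.087. Bolt 1 next.

Request:
arm_command(increments=[[[0,0,0.03],[0,0,0],0],[[-0.002,0.045,0.04],[0,0,0],0],[[-0.004,0.09,0.04],[0,0,0],0],[[-0.006,0.116,0.03],[0,0,0],0],[[-0.006,0.116,0.015],[0,0,0],0],[[-0.006,0.116,0.007],[0,0,0],0],[[-0.006,0.116,0.003],[0,0,0],0],[[-0.006,0.116,0.0],[0,0,0],0],[[-0.006,0.116,0.0],[0,0,0],0],[[-0.006,0.116,0.0],[0,0,0],0]])

```text
clock: 14.15
tcp_pos: [0.5945, 0.2603, 0.0841]
orientation: [-2.266, 2.176, -0.001]
contact_force: [0.2, -0.3, 0.2]
grip_width: 0.0002
```

Request:
arm_command(increments=[[[0,0,-0.002],[0,0,0],0],[[0,0,-0.004],[0,0,0],0],[[0,0,-0.006],[0,0,0],0],[[0,0,-0.006],[0,0,0],0],[[0,0,-0.006],[0,0,0],0],[[0,0,-0.006],[0,0,0],0]])

```text
clock: 14.75
tcp_pos: [0.5947, 0.2608, 0.0798]
orientation: [-2.266, 2.175, -0.002]
contact_force: [-1.8, -3.3, 13.9]
grip_width: -0.0003
```

Bolt 1 dropped 7 mm and stopped hard at z 0.0798 under 14 N, so it is the loose one. Rising, and moving over its fin with a part opening.

Request:
arm_command(increments=[[[0,0,0.03],[0,0,0],0],[[0,0,0.055],[0,0,0],20],[[-0.02,-0.001,0.06],[0,0,0],40],[[-0.0355,-0.002,0.06],[0,0,0],40],[[-0.0355,-0.002,0.06],[0,0,0],40],[[-0.0355,-0.002,0.06],[0,0,0],40]])

```text
clock: 15.35
tcp_pos: [0.5585, 0.2591, 0.1378]
orientation: [-2.267, 2.174, -0.0]
contact_force: [0.3, 0.3, -0.5]
grip_width: 0.0342
```

Run:
```python
from h import *
st();f=r.grab_frame("scene")
cv2.imwrite("pics/s7.png",cv2.resize(f[250:400,280:430],(600,600),interpolation=cv2.INTER_CUBIC))
for c,s in blobs(f,(5,150,150),(18,255,255),(290,270,420,390),6)[0]: print(c.round(1),s,ray("scene",c,.078).round(4))
```

```text
15.35 tcp [0.5585 0.2591 0.1378] yaw -1.529 z [ 0. -0. -1.] F [ 0.33  0.34 -0.48] w 0.0342
[338.5 305.2] [336 301   7  10  48] [0.5664 0.1433 0.078 ]
[355.7 320.5] [353 315   6  11  40] [0.5644 0.2009 0.078 ]
[374.5 335.4] [371 330   8  11  53] [0.5586 0.2579 0.078 ]
```

View pics/s7.png

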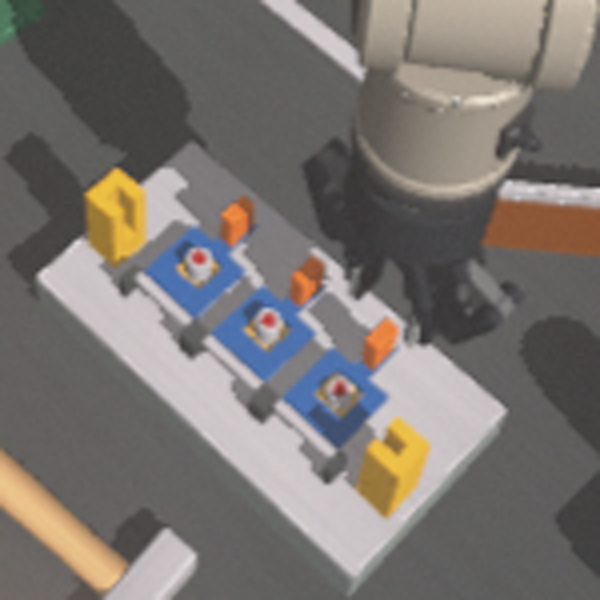

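All caps are shut. Bolt 1's dot, at (340,388), is visibly lower, and its fin measures about (0.559, 0.258), under the jaws. Descending and gripping lightly.

Request:
arm_command(increments=[[[0.001,-0.001,-0.025],[0,0,0],40],[[0.001,-0.001,-0.045],[0,0,0],40],[[0.001,-0.001,-0.058],[0,0,0],40],[[0.001,-0.001,-0.058],[0,0,0],40],[[0.001,-0.001,-0.058],[0,0,0],0],[[0.001,-0.001,-0.058],[0,0,0],0],[[0.001,-0.001,-0.058],[0,0,0],0],[[0.001,-0.001,-0.058],[0,0,0],0],[[0.001,-0.001,-0.058],[0,0,0],0],[[0.001,-0.001,-0.058],[0,0,0],0]], newtons=30)

```text
clock: 16.4
tcp_pos: [0.5601, 0.2573, 0.0804]
orientation: [-2.266, 2.175, -0.002]
contact_force: [-0.3, -6.0, 4.7]
grip_width: 0.0093
```

Request:
arm_command(increments=[[[0.002,0,0.0045],[0,0.05,0],0],[[0.0046,0,0.0091],[0,0.1,0],0],[[0.0075,0,0.0133],[-0.01,0.15,0],0],[[0.0106,0.0005,0.0174],[-0.01,0.2,0],0],[[0.014,0.0005,0.0212],[-0.01,0.25,0],0],[[0.0178,0.001,0.0248],[-0.014,0.3,0],0],[[0.0218,0.001,0.028],[-0.016,0.35,0],0],[[0.0259,0.001,0.031],[-0.019,0.4,0],0],[[0.0259,0.001,0.031],[-0.019,0.4,0],0]])

```text
clock: 17.3
tcp_pos: [0.583, 0.2584, 0.1098]
orientation: [2.032, -1.949, -0.4]
contact_force: [-7.4, -6.2, 2.0]
grip_width: 0.0095
```

Run:
```python
from h import *
st();print(r.get_obs()["joints"].round(2))
```

```text
17.3 tcp [0.583  0.2584 0.1098] yaw -1.528 z [-0.398 -0.021 -0.917] F [-7.43 -6.19  1.97] w 0.0095
[-0.25  0.78 -0.31  1.44  0.04  1.32 -2.06]
```

Request:
arm_command(increments=[[[0.0045,0,0.0026],[0,0.05,0],0],[[0.009,0,0.0048],[0,0.1,0],0],[[0.0137,0,0.0068],[0,0.15,0],0],[[0.0186,0,0.0083],[-0.01,0.2,0],0],[[0.0235,0,0.0095],[-0.01,0.25,0],0],[[0.0287,0.0005,0.0103],[-0.01,0.3,0],0],[[0.034,0.001,0.0108],[-0.01,0.3,0],0],[[0.0385,0.001,0.0109],[-0.01,0.3,0],0],[[0.0385,0.001,0.0109],[-0.01,0.3,0],0]])

```text
clock: 18.2
tcp_pos: [0.6223, 0.2602, 0.1213]
orientation: [1.846, -1.767, -0.651]
contact_force: [-4.3, -4.0, 0.6]
grip_width: 0.0093
```

Run:
```python
from h import *
st();print(r.get_obs()["joints"].round(2));f=r.grab_frame("scene")
a=cv2.resize(f[180:400,200:420],(600,600),interpolation=cv2.INTER_CUBIC);cv2.imwrite("pics/s8.png",a)
```

```text
18.2 tcp [0.6223 0.2602 0.1213] yaw -1.527 z [-0.648 -0.028 -0.761] F [-4.28 -3.97  0.56] w 0.0093
[-0.24  1.   -0.3   1.08 -0.03  1.73 -2.02]
```

View pics/s8.png

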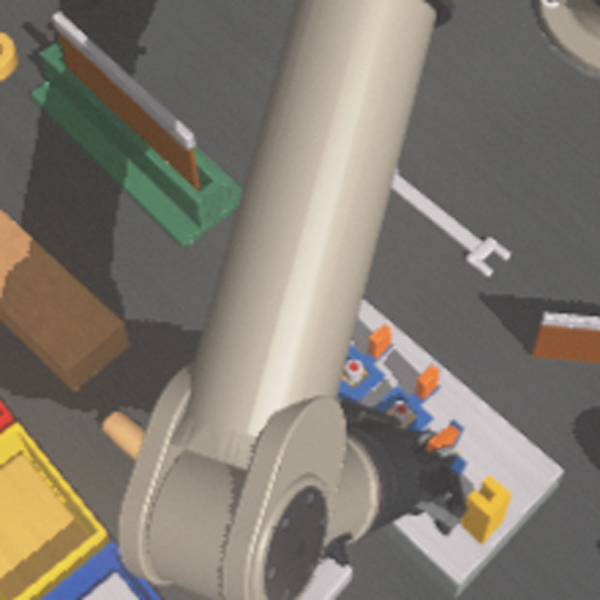

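Run:
```python
from h import *
s=600/220
P=lambda p:((proj("scene",np.array(p))-[200,180])*s).round(0)
o=r.get_obs();print("tcp",P(o["tcp_pos"]))
ex=np.array([.9989,.047,0]);ez=np.array([0,0,1.]);H=np.array([.6232,.2614,.056])
for th in(0,.4,.8,1.0,1.2):
    c,n=np.cos(th),np.sin(th)
    f=lambda x,z:P(H+ex*(x*c+z*n)+ez*(-x*n+z*c))
    print(th,"grip",f(-.064,.022),"fin bot",f(-.064,.002),"fin top",f(-.064,.032),"fin outer top",f(-.074,.032),"outer bot",f(-.074,.002))
f=r.grab_frame("scene")
cv2.imwrite("pics/s9.png",cv2.resize(f[300:385,320:410],None,fx=7,fy=7,interpolation=cv2.INTER_CUBIC))
```

```text
tcp [429. 452.]
0 grip [476. 425.] fin bot [474. 434.] fin top [477. 420.] fin outer top [485. 412.] outer bot [481. 427.]
0.4 grip [468. 424.] fin bot [472. 427.] fin top [466. 422.] fin outer top [474. 413.] outer bot [479. 418.]
0.8 grip [453. 433.] fin bot [463. 428.] fin top [448. 435.] fin outer top [454. 426.] outer bot [469. 419.]
1.0 grip [443. 441.] fin bot [455. 433.] fin top [437. 445.] fin outer top [442. 436.] outer bot [461. 424.]
1.2 grip [432. 451.] fin bot [447. 439.] fin top [425. 457.] fin outer top [429. 449.] outer bot [451. 432.]
```

Run:
```python
from h import *
f=cv2.imread("pics/s9.png");g=r.grab_frame("scene");s=600/220
for nm,lo,hi in(("orange",(5,150,130),(18,255,255)),("blue",(100,120,80),(125,255,255))):
    for c,b in blobs(g,lo,hi,(320,290,400,380),5)[0]:
        print(nm,((c-[200,180])*s).round(0),"x",((b[0]-200)*s).round(),((b[0]+b[2]-200)*s).round(),"y",((b[1]-180)*s).round(),((b[1]+b[3]-180)*s).round(),b[4])
m=cv2.inRange(cv2.cvtColor(g,cv2.COLOR_BGR2HSV),(5,100,80),(18,255,255))
print(m[332:352,350:385]//255)
st()
```

```text
orange [379. 340.] x 371.0 390.0 y 327.0 357.0 57
orange [540. 344.] x 535.0 545.0 y 327.0 357.0 28
orange [426. 381.] x 417.0 439.0 y 368.0 398.0 57
orange [442. 437.] x 428.0 458.0 y 425.0 450.0 49
blue [361. 377.] x 341.0 382.0 y 349.0 401.0 91
blue [413. 408.] x 385.0 431.0 y 390.0 431.0 52
blue [457. 464.] x 453.0 464.0 y 458.0 472.0 11
[[0 0 0 0 0 0 0 0 0 0 0 0 0 0 0 0 0 0 0 0 0 0 0 0 0 0 0 0 0 0 0 0 0 0 0]
 [1 0 0 0 0 0 0 0 0 0 0 0 0 0 0 0 0 0 0 0 0 0 0 0 0 0 0 0 0 0 0 0 0 0 0]
 [0 0 0 0 0 0 0 0 0 0 0 0 0 0 0 0 0 0 0 0 0 0 0 0 0 0 0 0 0 0 0 0 0 0 0]
 [0 0 0 0 0 0 0 0 0 0 0 0 0 0 0 0 0 0 0 0 0 0 0 0 0 0 0 0 0 0 0 0 0 0 0]
 [0 0 0 0 0 0 0 0 0 0 0 0 0 0 1 1 0 0 0 0 0 0 0 0 0 0 0 0 0 0 0 0 0 0 0]
 [0 0 0 0 0 0 0 0 0 0 0 0 0 1 1 1 1 1 0 0 0 0 0 0 0 0 0 0 0 0 0 0 0 0 0]
 [0 0 0 0 0 0 0 0 0 0 0 0 1 1 1 1 1 1 0 0 0 0 0 0 0 0 0 0 0 0 0 0 0 0 0]
 [0 0 0 0 0 0 0 0 0 0 1 1 1 1 1 1 1 1 0 0 0 0 0 0 0 0 0 0 0 0 0 0 0 0 0]
 [0 0 0 0 0 0 0 0 1 1 1 1 1 1 1 1 1 0 0 0 0 0 0 0 0 0 0 0 0 0 0 0 0 0 0]
 [0 0 0 0 0 0 0 1 1 1 1 1 1 1 1 1 1 0 0 0 0 0 0 0 0 0 0 0 0 0 0 0 0 0 0]
 [0 0 0 0 0 0 0 1 1 1 1 1 1 1 1 1 0 0 0 0 0 0 0 0 0 0 0 0 0 0 0 0 0 0 0]
 [0 0 0 0 0 0 1 1 1 1 1 1 1 1 0 0 0 0 0 0 0 0 0 0 0 0 0 0 0 0 0 0 0 0 0]
 [0 0 0 0 0 0 1 1 1 1 1 0 0 0 0 0 0 0 0 0 0 0 0 0 0 0 0 0 0 0 0 0 0 0 0]
 [0 0 0 0 0 0 0 1 1 0 0 0 0 0 0 0 0 0 0 0 0 0 0 0 0 0 0 0 0 0 0 0 0 0 0]
 [0 0 0 0 0 0 0 0 0 0 0 0 0 0 0 0 0 0 0 0 0 0 0 0 0 0 0 0 0 0 0 0 0 0 0]
 [0 0 0 0 0 0 0 0 0 0 0 0 0 0 0 0 0 0 0 0 0 0 0 0 0 0 0 0 0 0 0 0 0 0 0]
 [0 0 0 0 0 0 0 0 0 0 0 0 0 0 0 0 0 0 0 0 0 0 0 0 0 0 0 0 0 0 0 0 0 0 0]
 [0 0 0 0 0 0 0 0 0 0 0 0 0 0 0 0 0 0 0 0 0 0 0 0 0 0 0 0 0 0 0 0 0 0 0]
 [0 0 0 0 0 0 0 0 0 0 0 0 0 0 0 0 0 0 0 0 0 0 0 0 0 0 0 0 0 0 0 0 0 0 0]
 [0 0 0 0 0 0 0 0 0 0 0 0 0 0 0 0 0 0 0 0 0 0 0 0 0 0 0 0 0 0 0 0 0 0 0]]
18.35 tcp [0.6222 0.2602 0.1212] yaw -1.527 z [-0.647 -0.028 -0.762] F [-5.34 -2.86 -0.62] w 0.0092
```

The orange fin's outline runs from (428,450) to (458,425), which matches the geometry for about 1.15 rad open. The other two fins are at their shut positions and the jaws still hold about 9 mm. Handing in.

```bash
python3 -c "
from h import *
r.hand_in();st()"
```

```text
the job is handed in; nothing more can be done
the job is handed in; nothing more can be done
```

The job is done and handed in at about 18.4 s. No verdict is reported, so what follows rests on my own checks.

- **Screen:** I drew it straight up out of the posts and stood it in the green rack's slot. I lowered it until it touched the slot floor, then let go. The pictures since then show it standing there.
- **Bolts:** Bolts 2 and 3 held at 22–26 N. Bolt 1 sank 7 mm and stopped hard, so it is the loose one.
- **Cap:** I lifted cap 1 by its fin. The gripper is still holding it, with 30 N commanded and the jaws reading about 9 mm on the 10 mm fin.

**Last checks:** The tool position and the fin's outline in the image both put cap 1 at about 1.15–1.2 rad open. The other two fins are at their shut positions, and the parked screen is still upright. The final enlarged crop was refused because the picture limit was reached, so I confirmed the fin's outline from a colour mask instead. The last state printout after the hand-in was also refused. In the last picture the arm hides part of the hammer. I felt no unexpected force on the tool, but I did not measure the bystanders.

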